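# Lock the drive and hold the inspection flap open at the pointer

### The job

Lock the machine's drive by swinging its lock bar over and fully down into the slotted shaft end; only then take the inspection flap by its pull bar, raise it until it lines up with the steel angle pointer beside it, and finish while still holding the pull bar in the gripper with the flap still at that angle (it falls shut if let go). Leave the pointer at its setting and leave the can, the aluminium bar and the bowl where they are.

Things in the scene. Friction and masses are not known exactly. Their poses are not given: they have to be found in the camera images.
- housing: Fixed green drive housing, 90 mm high; origin at bench level, x away from the robot at yaw 0, y left, z up. In its frame (mm): green box x -90 to 110, y -180 to 160; black motor cover x 110 to 210, y -120 to 100, 130 high; flap y -150 to 30; lock bar y 100; pointer y -166; a thin quarter-circle scale about the flap's hinge, radius 130 (ticks to 150), up to 250 above the bench, at y -172.
- latch (a joint): Angle of the lock bar, rad: 0 = flat, pointing forward, fully down in the slotted shaft end (hard stop); 1.57 = upright; up to 2.0 = leaning back, away from the robot. Starts at 1.35 to 1.85. Stiff hinge: it stays wherever it is left and must be pushed all the way down (about 2 N near its end).
- latch_hinge (a point): Pivot of the lock bar, at x 45, y 100, z 102 mm in the housing's frame. Turns with the bar, which runs along the point's -x; y is the pivot axis (the housing's y). Steel bar 10 mm wide, 8 thick (centred on the pivot), 105 long. Catch: slotted shaft end 44 to 60 mm out when the bar is down, 26 mm wide, not higher than the bar; from 62 to 98 mm out the bar's back is free to push.
- latch_knob (a point): Centre of the black ball (diameter 20 mm) at the free end of the lock bar, 110 mm from the pivot.
- flap_angle (a joint): Angle of the inspection flap, rad: 0 = shut (level); grows as its near edge is lifted. Turns freely and falls shut under its own weight (0.28 to 0.56 kg). Stop at 1.5.
- flap_hinge (a point): Middle of the flap's hinge line, at its far edge: x 80, y -60, z 98 mm in the housing's frame. Turns with the flap, which runs along the point's own -x; y is the hinge line (the housing's y), z is up when the flap is shut. Flap: ochre steel sheet 170 (x) x 180 (y) x 4 mm, upper face at the hinge's height.
- pull (a point): Round steel pull bar of the flap, diameter 10 mm, 110 long, parallel to the hinge line; this point is its middle, 215 mm from the hinge line, 45 mm beyond the flap's near edge; turns with the flap. 8 mm wide struts 51 mm either side of the middle join it to the flap; between them there is free room all round. 98 mm above the bench when the flap is shut.
- flap: The inspection flap with its pull bar, one rigid piece; origin and axes as flap_hinge.
- pointer (a joint): Angle to which the pointer is set, rad, measured like the flap's: 0 = level, the flap lines up with it when the flap's angle is the same. Differs from start to start between 0.6 and 0.95. Very stiff clamp.
- pointer_tip (a point): Small ball (diameter 16 mm) at the free end of the angle pointer: a flat dark steel arm 190 mm long, 12 mm deep, 4 mm thick, turning about the flap's hinge line just beyond the flap's right-hand side (y -166 mm in the housing's frame) and pointing up at the wanted angle. The point's own -x points outwards along the arm.
- can: White can, diameter 52, 125 mm high, to the right of the housing; origin at its underside. A bystander.
- alubar: Aluminium bar 160 x 22 x 22 mm lying to the left of the housing; origin at the centre of its underside. A bystander.
- bowl: Small white bowl, diameter 90, 35 mm high, in front and to the left of the housing; origin at its underside. A bystander.

How it is judged:
By the outcome, as a careful person would: the job done as asked, in the order asked, and still so for the second after the job is handed in, while the arm keeps its last pose, push and grip.
It also fails if it takes over 54 s, if anything falls off the work surface, if the arm or the gripper's body presses on something with over 40 N, if the wrist force passes 120 N, or if a joint passes its speed limit or range.

### The arm

A 6-joint arm with a two-finger parallel gripper is mounted at the origin on the work surface. World frame = base frame: x ahead of the robot, y to its left, z up, the work surface at z = 0. Lengths are in m, angles in rad, forces in N, time in s.
With the tool pointing down it reaches from about 0.35 to 0.85 m from the base axis. Payload 8.1 kg.
Tool frame: the origin (TCP) lies at the very end of the fingers, on their centre line; the grasp point (between the pads) lies 19 mm behind it; z points along the fingers, y is the direction in which the jaws open and shut (so a half turn about z gives the same grasp; the last joint's range is limited). The gripper opens to 93 mm and grips with 3 to 60 N. Pads are 15 mm wide; open, the fingers measure 128 mm over their backs; the gripper's body (75 mm by 188 mm) begins 65 mm behind the grasp point.
Start: joints at [-1.414, 0.13, 1.488, -0, 1.523, -0.085], TCP at [0.144, -0.583, 0.219] pointing down, gripper open.
Joint ranges: [-2.96, 2.96], [-0.89, 2.26], [0.02, 2.5], [-1.34, 4.48], [0, 2.73], [-2.66, 2.66]. Speed limits (rad/s): [2.39, 2.39, 2.79, 3.14, 3.14, 3.14].

### API

Orientations are given as a rotation vector (axis times angle).
In Python, from plant import * gives the robot as it stands.
- The arm moves only by the tool apply_moves, never from a script. Its argument "commands" is one flat list of numbers, 7 for each row, row after row: the shift along the world's x, y, z in cm, then the turn, a rotation vector about the world's x, y, z in rad, then the finger opening in cm, from 0 to 9.3. A call has 1 to 8 rows; each row shifts and turns the pose as measured when the row begins; what a row does not reach is not made up. A row lasts 1/8 s, in which the tool goes at most 62.5 mm and 10.7 degrees, less where a joint would pass 70% of its speed; a pose out of reach is approached as far as the arm can. A call with a gripper value outside its range is refused whole. The fingers move at their own pace and stop on an object; "squeeze" is the grip in N (left out, the last holds). Time passes only in rows, so rows that do not move let the fingers close. It gives the time, the measured TCP pose, the force and the opening at its end, in the units of the state.
- read_state(): the state, without advancing time (a new reading comes with each control period).
- read_camera(name): name is "scene" or "top" or "wrist"; returns (picture, depth): 400x640x3 uint8, blue, green, red; 400x640 float32, m along the optical axis (not along the pixel's ray), 0 where there is no reading.
- camera_model(name): a dict with "intrinsics" (3x3 intrinsics, pixels), "R" (3x3) and "t" (3): a world point X has camera coordinates R X + t. Camera axes: x right, y down, z forward; pixel columns grow to the right and rows downward; lengths in m; the calibration is good to about 2 mm. A picture is of the moment at which its call begins: read the wrist's pose just before it. camera_model takes no time and is no camera call; for the wrist camera it gives the pose at the moment of the call.
- close_job(): hands the job in, once; it reports no verdict.
Trained networks look in the newest picture that a camera, given by its name, has taken for a name from the list of things; names that differ only in an ending like _2 or _b are one class to them, and where a whole thing is asked for, a point or a joint stands for the part that bears it (a point fixed in the world has none). Each returns a list of dicts, best first, with "conf" (0 to 1); they miss things now and then, are a little off and sometimes report something else, mostly with a low value. They report only what shows in the picture. A call takes as long as a camera call.
- find_in(query, camera): "point" ([x, y, z] in m, in the coordinates of the camera as it stood for that picture, good to about 4 mm: the middle of the surface that is visible of it).
- cut_out(query, camera): "mask" (400x640 bool, what is visible of it).
- spot_point(query, camera): "point" ([x, y, z] in m, in the coordinates of the camera as it stood for that picture, good to about 4 mm: a listed point, or the origin of a listed thing).
The state is a dict: "t": time; "q": joint angles; "dq": joint speeds; "joint_torque": joint torques, N m; "tool_pos": TCP position; "orientation": TCP orientation; "force": force on the tool from outside, world axes, zero at the start; "wrist_torque": the same for the moment, N m; "opening": finger opening in m.
Only numpy, scipy, OpenCV 4.12 (cv2) and the standard library are available. Lean on these libraries where they do the work, as an engineer would, in place of code of your own. Each camera call takes 0.05 s, during which the arm holds its last target. There are 200 camera calls.

## Working session

There is one attempt and no reset: what is moved stays moved. The work goes in short steps, Python scripts to look and compute and a tool call to move; the robot and the scene stay as the last step left them, time stands still between calls to the robot, and variables do not carry over. Pictures are saved under pics/ and viewed, about 8 in all and at most 12, crops included, and the job is handed in when it is done.

Besides the shell and the picture viewer there is one more tool, called as a command line: name --argument value ..., lists and objects as JSON in quotes. apply_moves: Moves the arm, as the interface text tells. Its arguments: {"type":"object","properties":{"commands":{"type":"array"},"squeeze":{"type":"number"}},"required":["commands"]}

```bash
mkdir -p pics; ls
cat > h.py <<'E'
from plant import *
import numpy as np, cv2
from scipy.spatial.transform import Rotation as Ro
def w(cam,p):
    m=camera_model(cam); return np.array(m["R"]).T@(np.array(p)-np.array(m["t"]))
def proj(cam,X):
    m=camera_model(cam); c=np.array(m["R"])@np.array(X)+np.array(m["t"]); u=np.array(m["intrinsics"])@c; return u[:2]/u[2]
def spots(cam,names,f=spot_point):
    for n in names:
        for d in f(n,cam)[:2]: print(cam,n,round(d["conf"],2),np.round(w(cam,d["point"]),4))
E
python3 - <<'E'
from h import *
ims=[]
for c in ("scene","top"):
    im,d=read_camera(c); ims.append(im); np.savez(f"{c}0.npz",im=im,d=d)
    spots(c,["housing","latch_hinge","latch_knob","flap_hinge","pull","pointer_tip","can","alubar","bowl"])
cv2.imwrite("pics/a.png",ims[0]);cv2.imwrite("pics/b.png",ims[1])
s=read_state();print(s["t"],s["tool_pos"],s["orientation"],s["force"],s["opening"])
E
```

```text
pics
scene housing 0.9 [ 0.6167 -0.0981 -0.0017]
scene latch_hinge 0.74 [ 0.468  -0.1162  0.097 ]
scene latch_hinge 0.63 [ 0.6875 -0.014   0.1055]
scene latch_knob 0.56 [ 0.7192 -0.0268  0.2087]
scene flap_hinge 0.76 [ 0.6802 -0.1802  0.0959]
scene pull 0.61 [ 0.4649 -0.1183  0.1013]
scene pointer_tip 0.64 [ 0.5014 -0.2334  0.2194]
scene can 0.59 [ 5.531e-01 -3.800e-01  4.000e-04]
scene alubar 0.66 [ 0.7354  0.1142 -0.0019]
scene bowl 0.63 [ 0.5302  0.1803 -0.0016]
top housing 0.8 [ 0.6117 -0.0941 -0.    ]
top latch_hinge 0.67 [ 0.6888 -0.0144  0.0992]
top latch_knob 0.49 [ 0.7151 -0.0179  0.2055]
top flap_hinge 0.9 [ 0.6742 -0.175   0.0935]
top pull 0.93 [ 0.47   -0.1159  0.0922]
top pull 0.21 [ 0.6775 -0.1744  0.1001]
top pointer_tip 0.55 [ 0.5018 -0.2358  0.2078]
top can 0.82 [ 0.5533 -0.3787  0.0017]
top bowl 0.93 [0.5348 0.1835 0.0014]
1.0 [ 0.14369724 -0.58256339  0.21864903] [ 3.11860833e+00  3.78908302e-01 -9.96370184e-06] [ 0.16424614  0.26030119 -0.41030491] 0.09277618873164577
```

View pics/a.png

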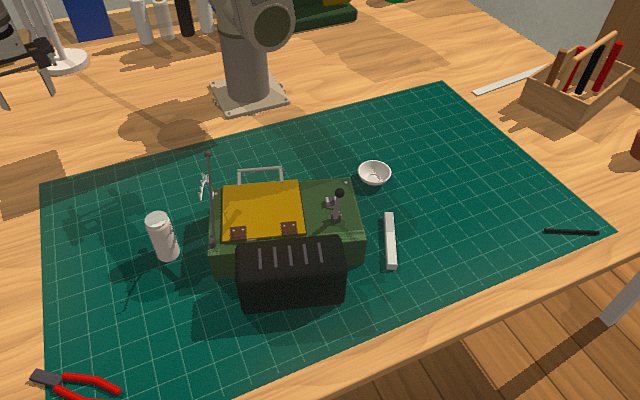

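View pics/b.png

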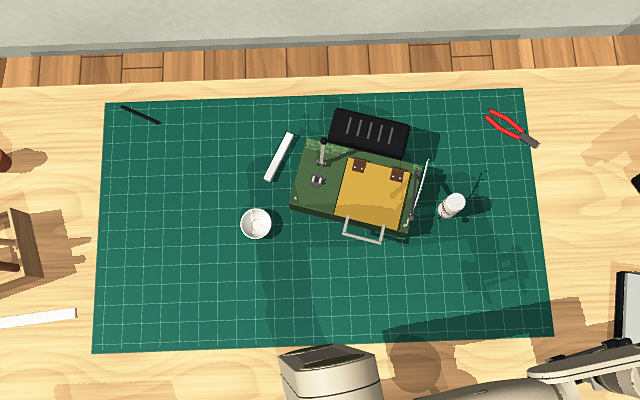

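Scene (seen from the far side) shows the flap around (262,210), the lock-bar knob at (340,193), the pointer near (210,160) and the pull at (262,172). The top view agrees: knob at (324,141), pull at (363,235). Next I'll fit the housing pose.

```bash
cat >> h.py <<'E'
from scipy.optimize import least_squares
def model(p):
    x,y,a,la,pa=p[:5]; H=lambda v:np.r_[x+np.cos(a)*v[0]-np.sin(a)*v[1],y+np.sin(a)*v[0]+np.cos(a)*v[1],v[2]]
    return {"housing":H((0,0,0)),"latch_hinge":H((.045,.1,.102)),"latch_knob":H((.045-.11*np.cos(la),.1,.102+.11*np.sin(la))),
     "flap_hinge":H((.08,-.06,.098)),"pull":H((-.135,-.06,.098)),"pointer_tip":H((.08-.19*np.cos(pa),-.166,.098+.19*np.sin(pa)))},H
def fit(obs):
    r=lambda p:np.concatenate([(model(p)[0][n]-np.array(v))/.004 for n,v in obs])
    s=least_squares(r,[.61,-.1,-.28,1.8,.8],loss="soft_l1"); return s.x
E
python3 - <<'E'
from h import *
obs=[("housing",(.6167,-.0981,-.0017)),("latch_hinge",(.6875,-.014,.1055)),("latch_knob",(.7192,-.0268,.2087)),("flap_hinge",(.6802,-.1802,.0959)),("pull",(.4649,-.1183,.1013)),("pointer_tip",(.5014,-.2334,.2194)),
("housing",(.6117,-.0941,0)),("latch_hinge",(.6888,-.0144,.0992)),("latch_knob",(.7151,-.0179,.2055)),("flap_hinge",(.6742,-.175,.0935)),("pull",(.47,-.1159,.0922)),("pointer_tip",(.5018,-.2358,.2078))]
p=fit(obs);print(p)
m,H=model(p)
for n,v in obs: print(n,np.round(np.array(v)-m[n],4))
# start point for latch push, hover over it
for v in [(.11,.1,.172),(.11,.1,.27),(-.135,-.06,.098)]: print(v,H(v))
s=read_state();print(s["tool_pos"])
# depth check: pixels above 0.08 in top cam -> outlines
d=np.load("top0.npz");m_=camera_model("top");K=np.array(m_["intrinsics"]);v,u=np.mgrid[:400,:640]
D=d["d"];P=np.stack([(u-K[0,2])/K[0,0]*D,(v-K[1,2])/K[1,1]*D,D],-1)-np.array(m_["t"]);P=P@np.array(m_["R"])
g=np.abs(P[...,2]-.096)<.008
hsv=cv2.cvtColor(d["im"],cv2.COLOR_BGR2HSV);y=g&(hsv[...,0]>15)&(hsv[...,0]<30)&(hsv[...,1]>120)
q=(P[y][:,:2]*1000).astype(np.float32);print(len(q),np.median(P[y][:,2]),cv2.minAreaRect(q),"expect centre",H((-.005,-.06,.098)))
E
```

```text
[ 0.61577735 -0.09680674 -0.28761156  1.85879378  0.6569785 ]
housing [ 0.0009 -0.0013 -0.0017]
latch_hinge [ 0.0002 -0.0003  0.0035]
latch_knob [ 0.0019 -0.0043  0.0012]
flap_hinge [ 0.0047 -0.0032 -0.0021]
pull [-0.0044 -0.0023  0.0033]
pointer_tip [0.0003 0.0026 0.0054]
housing [-0.0041  0.0027  0.    ]
latch_hinge [ 0.0015 -0.0007 -0.0028]
latch_knob [-0.0022  0.0046 -0.002 ]
flap_hinge [-0.0013  0.002  -0.0045]
pull [ 0.0007  0.0001 -0.0058]
pointer_tip [ 0.0007  0.0002 -0.0062]
(0.11, 0.1, 0.172) [ 0.74962527 -0.03211722  0.172     ]
(0.11, 0.1, 0.27) [ 0.74962527 -0.03211722  0.27      ]
(-0.135, -0.06, 0.098) [ 0.46930283 -0.11604772  0.098     ]
[ 0.14369724 -0.58256339  0.21864903]
3549 0.09639621826322839 ((560.275634765625, 291.5958251953125), (222.92189025878906, 1111.1295166015625), 4.407477855682373) expect centre [ 0.59396297 -0.15292387  0.098     ]
```

apply_moves --commands '[0,0,5.5,0,0,0,0,0,0,5.5,0,0,0,0,4.3,3.9,0,0,0,-0.04,0,4.3,3.9,0,0,0,-0.04,0,4.3,3.9,0,0,0,-0.04,0,4.3,3.9,0,0,0,-0.04,0,4.3,3.9,0,0,0,-0.04,0,4.3,3.9,0,0,0,-0.04,0]' --squeeze 30

```text
t: 2.0
tool_pos: [0.4049, -0.3426, 0.3316]
orientation: [3.141, -0.022, 0.005]
force: [0.1, -0.4, 0.1]
opening: 0.0179
```

apply_moves --commands '[4.3,3.9,0,0,0,-0.04,0,4.3,3.9,0,0,0,-0.04,0,4.3,3.9,0,0,0,-0.04,0,4.3,3.9,0,0,0,-0.04,0,4.3,3.9,0,0,0,-0.04,0,4.3,3.9,0,0,0,-0.04,0,4.3,3.9,0,0,0,-0.04,0,0,0,0,0,0,0,0]'

```text
t: 3.0
tool_pos: [0.7164, -0.055, 0.3291]
orientation: [3.104, -0.469, 0.003]
force: [0.1, -0.4, 0.2]
opening: 0.0005
```

Run:
```python
from h import *
im,d=read_camera("wrist"); cv2.imwrite("pics/c.png",im)
spots("wrist",["housing","latch_hinge","latch_knob","flap_hinge","pull","pointer_tip"])
s=read_state();print(s["tool_pos"]);m,H=model([ 0.61577735,-0.09680674,-0.28761156,1.85879378,0.6569785 ])
for k,v in m.items(): print(k,np.round(v,4),proj("wrist",v).round())
T=H((.105,.1,.172));print((T-s["tool_pos"])*100)
```

```text
wrist housing 0.76 [ 0.6141 -0.1027  0.0018]
wrist latch_hinge 0.58 [ 0.6902 -0.0145  0.1045]
wrist latch_knob 0.68 [ 0.717  -0.0242  0.2126]
wrist flap_hinge 0.9 [ 0.673  -0.1833  0.1031]
wrist pointer_tip 0.79 [ 0.4982 -0.2375  0.2154]
[ 0.71429846 -0.06030015  0.33432809]
housing [ 0.6158 -0.0968  0.    ] [354. 208.]
latch_hinge [ 0.6873 -0.0137  0.102 ] [296. 201.]
latch_knob [ 0.7173 -0.0225  0.2075] [287. 200.]
flap_hinge [ 0.6755 -0.177   0.098 ] [403. 175.]
pull [ 0.4693 -0.116   0.098 ] [395. 301.]
pointer_tip [ 0.5011 -0.236   0.214 ] [511. 313.]
[  3.05321882   2.96012381 -16.23280854]
```

View pics/c.png

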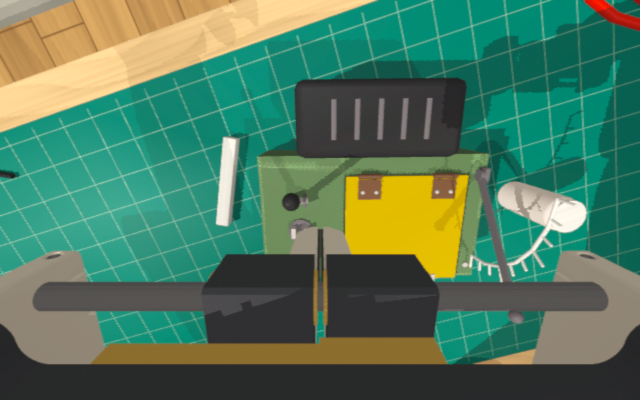

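apply_moves --commands '[3.1,3.0,0,0,0,0.01,0,0,0,0,0,0,0,0,0,0,-4,0,0,0,0,0,0,-4,0,0,0,0,0,0,-4,0,0,0,0,0,0,-4,0,0,0,0,0,0,0,0,0,0,0]'

```text
t: 4.22
tool_pos: [0.7422, -0.0393, 0.1776]
orientation: [3.1, -0.477, 0.026]
force: [0.2, -0.6, 0.4]
opening: 0.0003
```

```bash
cat >> h.py <<'E'
P0=[0.61577735,-0.09680674,-0.28761156,1.85879378,0.6569785]
def inH(X,p=P0):
    x,y,a=p[:3]; d=np.array(X)-[x,y,0]; return np.round([np.cos(a)*d[0]+np.sin(a)*d[1],-np.sin(a)*d[0]+np.cos(a)*d[1],d[2]],4)
E
python3 - <<'E'
from h import *
s=read_state();print(s["t"],inH(s["tool_pos"]),s["orientation"],s["force"])
m,H=model(P0)
Q=[]
for th in [1.85,1.6,1.4,1.2,1.0,.8,.6,.4,.2,0]:
    if th>1.3: hx=45-110*np.cos(th)+10+7.5; hz=102+85*np.sin(th)
    else: hx=45-85*np.cos(th)+4*np.sin(th)+7.5; hz=102+85*np.sin(th)+4*np.cos(th)
    Q.append(H((hx/1000,.1,hz/1000)));print(th,hx,hz)
print(np.round(np.diff([s["tool_pos"]]+Q,axis=0)*100,2))
E
```

```text
4.225 [0.1049 0.091  0.1776] [ 3.09951738 -0.47679228  0.02601836] [ 0.24079917 -0.59083908  0.37920808]
1.85 92.81492715069642 183.7083922529005
1.6 65.71194745314176 186.96375625852795
1.4 43.80361428097349 185.76322704901912
1.2 25.427747213351644 182.67275332512094
1.0 9.940187940439706 175.68624293214376
0.8 -3.850645930910966 165.7620945638481
0.6 -15.394957373742518 153.2959526982167
0.4 -24.232511121010635 138.78480307224683
0.2 -30.010981793325293 122.80715942894517
0 -32.5 106.0
[[-0.91  1.21  0.61]
 [-2.6   0.77  0.33]
 [-2.1   0.62 -0.12]
 [-1.76  0.52 -0.31]
 [-1.49  0.44 -0.7 ]
 [-1.32  0.39 -0.99]
 [-1.11  0.33 -1.25]
 [-0.85  0.25 -1.45]
 [-0.55  0.16 -1.6 ]
 [-0.24  0.07 -1.68]]
```

apply_moves --commands '[-0.2,1.0,0.6,0,0,0,0,-2.0,0.6,0.2,0,0,0,0,-2.1,0.62,0.1,0,0,0,0,-2.1,0.62,-0.1,0,0,0,0]'

```text
t: 4.72
tool_pos: [0.6822, -0.0112, 0.2009]
orientation: [3.1, -0.481, 0.056]
force: [1.1, -0.8, -1.0]
opening: 0.0002
```

Run:
```python
from h import *
s=read_state();print(s["t"],inH(s["tool_pos"]),s["orientation"],s["force"])
```

```text
4.725 [0.0394 0.1009 0.2009] [ 3.09968658 -0.4805422   0.05569837] [ 1.13327974 -0.84985144 -1.04883545]
```

apply_moves --commands '[0.3,-0.1,-1.0,0,0,0,0,0,0,-1.0,0,0,0,0,0,0,0,0,0,0,0]'

```text
t: 5.1
tool_pos: [0.6882, -0.0117, 0.187]
orientation: [3.1, -0.48, 0.071]
force: [0.5, 0.1, 0.7]
opening: 0.0007
```

Run:
```python
from h import *
s=read_state();print(s["t"],inH(s["tool_pos"]),s["orientation"],s["force"],Ro.from_rotvec(s["orientation"]).as_matrix()[:,2])
for c in ("scene","wrist"):
    im,d=read_camera(c); cv2.imwrite(f"pics/d_{c}.png",im)
    for dd in spot_point("latch_knob",c)[:2]: print(c,dd["conf"],inH(w(c,dd["point"])))
```

```text
5.1 [0.0453 0.1022 0.187 ] [ 3.10034976 -0.47954656  0.07089126] [0.46064494 0.11975604 0.67954869] [ 0.04409346 -0.01043605 -0.9989729 ]
```

Run:
```python
import cv2,numpy as np
a=cv2.imread("pics/d_scene.png")[90:330,180:420];b=cv2.imread("pics/d_wrist.png")[100:340,200:440]
cv2.imwrite("pics/e.png",cv2.resize(np.hstack([a,b]),None,fx=1.66,fy=1.66))
```

```text
(no output)
```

View pics/e.png

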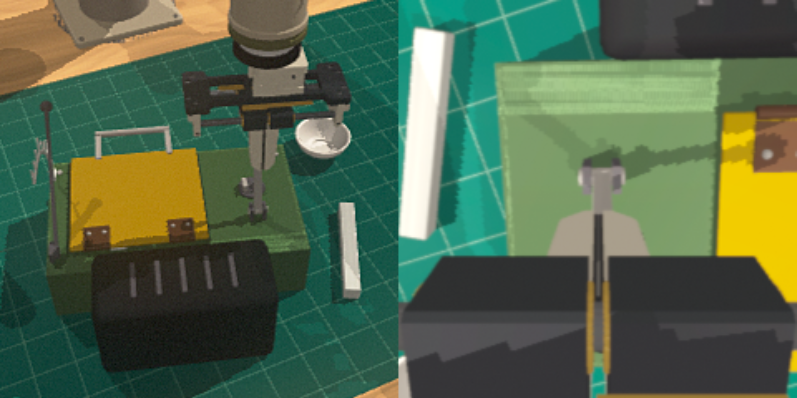

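apply_moves --commands '[-1.9,0.5,-0.7,0,0.04,0,0,-1.5,0.4,-0.8,0,0.01,0,0,-1.3,0.4,-1.1,0,0.01,0,0]'

```text
t: 5.68
tool_pos: [0.6397, 0.0016, 0.1618]
orientation: [3.091, -0.479, -0.026]
force: [1.7, -0.2, -0.9]
opening: 0.0003
```

```bash
cat > st.py <<'E'
from h import *
s=read_state();print(round(s["t"],2),inH(s["tool_pos"]),np.round(s["orientation"],3),np.round(s["force"],1),Ro.from_rotvec(s["orientation"]).as_matrix()[:,2].round(3),s["opening"].round(4),np.round(s["q"],2))
E
python3 st.py
```

```text
Traceback (most recent call last):
  File "st.py", line 2, in <module>
    s=read_state();print(round(s["t"],2),inH(s["tool_pos"]),np.round(s["orientation"],3),np.round(s["force"],1),Ro.from_rotvec(s["orientation"]).as_matrix()[:,2].round(3),s["opening"].round(4),np.round(s["q"],2))
                                                                                                                                                                           ^^^^^^^^^^^^^^^^^^
AttributeError: 'float' object has no attribute 'round'
```

apply_moves --commands '[-1.0,0.25,-1.1,0,0,0,0,-0.9,0.25,-1.5,0,0,0,0,-0.6,0.15,-1.6,0,0,0,0,-0.2,0,-1.2,0,0,0,0]'

```text
t: 6.18
tool_pos: [0.609, 0.0095, 0.1053]
orientation: [3.091, -0.477, -0.034]
force: [-1.7, 1.2, 54.7]
opening: 0.0004
```

```bash
sed -i 's/s\["opening"\].round(4)/round(s["opening"],4)/' st.py; python3 st.py
```

```text
6.17 [-0.0367  0.1     0.1053] [ 3.091 -0.477 -0.034] [-1.7  1.2 54.7] [-0.023 -0.011 -1.   ] 0.0004 [-0.06  0.26  1.56 -0.01  1.35  1.82]
```

apply_moves --commands '[0,0,1.0,0,0,0,0,0,0,5,0,0,0,0,-1,-1,5,0,0,0.15,0,-1,-1,4,0,0,0.17,0,-3,-1,1,0,0,0.17,4,-3,-1,0,0,0,0.17,4,-3,-1,0,0,0,0.17,4,0,0,0,0,0,0.17,4]'

```text
t: 7.18
tool_pos: [0.4932, -0.0421, 0.2672]
orientation: [2.909, 1.102, -0.026]
force: [-0.4, -0.7, 0.8]
opening: 0.0357
```

```bash
python3 st.py
python3 - <<'E'
from h import *
for c in ("scene","top","wrist"):
    im,d=read_camera(c); cv2.imwrite(f"pics/f_{c}.png",im); np.savez(f"f_{c}.npz",im=im,d=d,**camera_model(c))
    for n in ("latch_knob","pointer_tip","pull","flap_hinge"):
        for dd in spot_point(n,c)[:1]: print(c,n,round(dd["conf"],2),inH(w(c,dd["point"])))
a=cv2.imread("pics/f_scene.png")[110:310,170:410];b=cv2.imread("pics/f_wrist.png")
cv2.imwrite("pics/g.png",np.vstack([cv2.resize(a,(360,300)),cv2.resize(b,(360,225))]))
E
```

```text
7.17 [-0.1331  0.0177  0.2672] [ 2.909  1.102 -0.026] [-0.4 -0.7  0.8] [-0.005 -0.034 -0.999] 0.0357 [-0.16 -0.17  1.7  -0.03  1.61  0.68]
scene latch_knob 0.64 [-0.062   0.0962  0.1035]
scene pointer_tip 0.73 [-0.0686 -0.1623  0.2187]
scene pull 0.63 [-0.1355 -0.0627  0.097 ]
scene flap_hinge 0.55 [ 0.0876 -0.0617  0.0978]
top latch_knob 0.4 [ 0.0806 -0.0587  0.0973]
top pointer_tip 0.66 [-0.0706 -0.1645  0.208 ]
top pull 0.76 [-0.1354 -0.0632  0.0931]
top flap_hinge 0.68 [ 0.0796 -0.0577  0.0967]
wrist latch_knob 0.88 [-0.0602  0.1021  0.1041]
wrist pull 0.72 [ 0.025  -0.2836 -0.0048]
wrist flap_hinge 0.91 [ 0.0814 -0.0552  0.0983]
```

View pics/g.png

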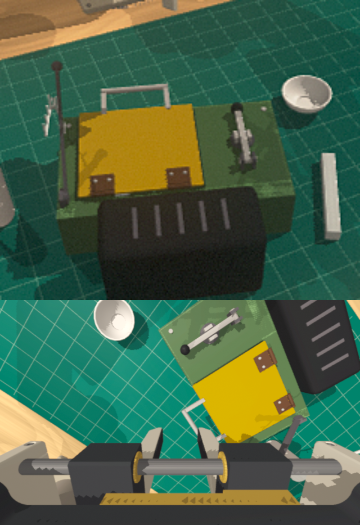

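```bash
cat >> h.py <<'E'
def cloud(cam,mask,D):
    m=camera_model(cam);K=np.array(m["intrinsics"]);v,u=np.nonzero(mask&(D>0));z=D[v,u]
    P=np.stack([(u-K[0,2])/K[0,0]*z,(v-K[1,2])/K[1,1]*z,z],-1)-np.array(m["t"]); P=P@np.array(m["R"])
    return np.array([inH(p) for p in P])
def lines(cam,query):
    im,D=read_camera(cam)
    for c in cut_out(query,cam)[:1]:
        P=cloud(cam,cv2.erode(c["mask"].astype(np.uint8),np.ones((1,1)))>0,D); 
        print(cam,query,round(c["conf"],2),len(P)); return P
E
python3 - <<'E'
from h import *
for c in ("scene","top"):
    P=lines(c,"pointer")
    if P is None: print(c,"none"); continue
    r=np.hypot(P[:,0]-.08,P[:,2]-.098); k=(abs(P[:,1]+.166)<.02)&(r>.04)&(r<.185)&(P[:,2]>.105); Q=P[k]
    a=np.arctan2(Q[:,2]-.098,.08-Q[:,0]); print(len(Q),np.median(a),a.std(),Q[:,1].mean())
    for lo in np.arange(.04,.2,.03):
        s=k&(r>=lo)&(r<lo+.03)
        if s.sum(): print(round(lo,2),s.sum(),np.median(P[s],0).round(4),np.median(np.arctan2(P[s][:,2]-.098,.08-P[s][:,0])).round(3))
    print(np.polyfit(-Q[:,0],Q[:,2],1),np.arctan(np.polyfit(-Q[:,0],Q[:,2],1)[0]))
m,H=model(P0);s=read_state();print((H((-.135,-.06,.26))-s["tool_pos"])*100)
E
```

```text
scene pointer 0.68 196
66 0.699077308157184 0.034419714721634194 -0.16550757575757574
0.04 6 [ 0.0364 -0.1652  0.1389] 0.76
0.07 7 [ 0.0148 -0.1654  0.1546] 0.725
0.1 20 [-0.0094 -0.1654  0.1729] 0.704
0.16 33 [-0.0564 -0.1653  0.2091] 0.686
[0.74319549 0.16669183] 0.6391319791064207
top none
[-2.5264204  -7.45348158 -0.70392694]
```

apply_moves --commands '[-1.2,-3.5,0,0.034,0,0.18,4,-1.2,-3.5,0,0,0,0.18,4,0,-0.5,-2,0,0,0.18,4,0,0,-2,0,0,0.02,4,0,0,0,0,0,0,4]'

```text
t: 8.75
tool_pos: [0.4702, -0.1181, 0.2269]
orientation: [2.506, 1.893, -0.001]
force: [-0.1, -0.5, -0.6]
opening: 0.0402
```

```bash
python3 st.py
python3 - <<'E'
from h import *
im,d=read_camera("wrist"); cv2.imwrite("pics/h.png",im)
for n in ("pull","pointer_tip","flap_hinge"):
    for f in (spot_point,find_in):
        for dd in f(n,"wrist")[:1]: print(n,round(dd["conf"],2),inH(w("wrist",dd["point"])))
s=read_state();m,H=model(P0);print((H((-.135,-.06,.079))-s["tool_pos"])*100)
E
```

```text
8.75 [-0.1336 -0.0617  0.2269] [ 2.506e+00  1.893e+00 -1.000e-03] [-0.1 -0.5 -0.6] [ 0.    -0.001 -1.   ] 0.0402 [-0.35 -0.19  1.79 -0.    1.54 -0.07]
pull 0.76 [-0.1301 -0.0629  0.1029]
pull 0.68 [-0.0036 -0.041   0.1033]
flap_hinge 0.92 [ 0.0837 -0.0606  0.1009]
flap_hinge 0.68 [-0.0055 -0.0422  0.0978]
[ -0.24002256   0.21227906 -15.02252629]
```

View pics/h.png

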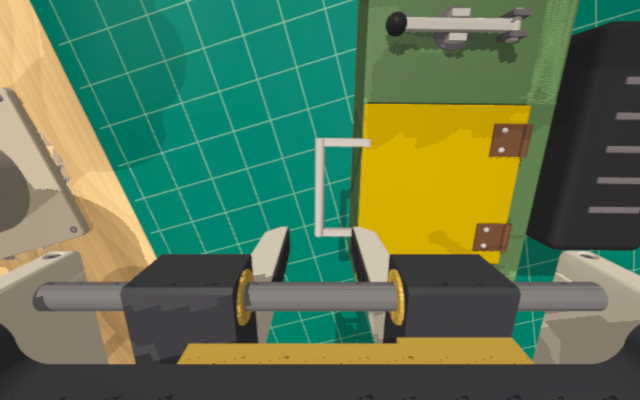

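apply_moves --commands '[-0.2,0.2,-4.5,0,0,0,4,0,0,-4.5,0,0,0,4,0,0,-4,0,0,0,4,0,0,-1.5,0,0,0,4,0,0,0,0,0,0,4]'

```text
t: 9.72
tool_pos: [0.4722, -0.1163, 0.0849]
orientation: [2.497, 1.889, 0.009]
force: [0.3, 0.7, -0.0]
opening: 0.0401
```

```bash
python3 st.py
```

```text
9.72 [-0.1322 -0.0595  0.0849] [2.497 1.889 0.009] [ 0.3  0.7 -0. ] [ 0.011 -0.005 -1.   ] 0.0401 [-0.35 -0.08  1.96 -0.    1.26 -0.07]
```

apply_moves --commands '[-0.2,0,-0.5,0,0.01,0,3,0,0,0,0,0,0,1.5,0,0,0,0,0,0,0.5,0,0,0,0,0,0,0.5,0,0,0,0,0,0,0.5]' --squeeze 35

```text
t: 10.35
tool_pos: [0.4698, -0.1165, 0.0839]
orientation: [2.502, 1.893, -0.005]
force: [3.7, -1.0, -2.2]
opening: 0.0089
```

```bash
python3 st.py;  python3 - <<'E'
import numpy as np
a,b=np.cos(-.2876),np.sin(-.2876)
th=np.linspace(0,.65,9); X=-.215*np.cos(th);Z=.215*np.sin(th)
print(np.round(np.c_[np.diff(X)*a,np.diff(X)*b,np.diff(Z)]*100,2))
E
```

```text
10.35 [-0.1344 -0.0602  0.0839] [ 2.502  1.893 -0.005] [ 3.7 -1.  -2.2] [-0.    -0.005 -1.   ] 0.0089 [-0.34 -0.08  1.95 -0.01  1.26 -0.07]
[[ 0.07 -0.02  1.74]
 [ 0.2  -0.06  1.73]
 [ 0.34 -0.1   1.71]
 [ 0.47 -0.14  1.68]
 [ 0.6  -0.18  1.63]
 [ 0.72 -0.21  1.57]
 [ 0.84 -0.25  1.51]
 [ 0.96 -0.28  1.43]]
```

apply_moves --commands '[0,0,1.2,0,0,0,0.5,0.1,0,1.2,0,0,0,0.5,0.2,-0.06,1.2,0,0,0,0.5,0.22,-0.07,1.2,0,0,0,0.5,0.27,-0.08,1.2,0,0,0,0.5,0.33,-0.1,1.2,0,0,0,0.5,0,0,0,0,0,0,0.5]'

```text
t: 11.22
tool_pos: [0.4839, -0.1208, 0.1624]
orientation: [2.499, 1.889, -0.001]
force: [-1.2, 0.3, -3.1]
opening: 0.0088
```

```bash
python3 st.py
```

```text
11.22 [-0.1196 -0.0604  0.1624] [ 2.499e+00  1.889e+00 -1.000e-03] [-1.2  0.3 -3.1] [ 0.005 -0.008 -1.   ] 0.0088 [-0.34 -0.12  1.84 -0.01  1.41 -0.07]
```

apply_moves --commands '[0.44,-0.13,1.1,0,0,0,0.5,0.5,-0.15,1.1,0,0,0,0.5,0.55,-0.16,1.0,0,0,0,0.5,0.6,-0.18,1.0,0,0,0,0.5,0.2,-0.06,0.4,0,0,0,0.5,0,0,0,0,0,0,0.5]'

```text
t: 11.98
tool_pos: [0.5083, -0.1281, 0.2107]
orientation: [2.5, 1.89, -0.002]
force: [1.2, -1.3, -2.9]
opening: 0.0093
```

```bash
python3 st.py
cat > cmp.py <<'E'
from h import *
import sys
for c in ("scene","top"):
    im,D=read_camera(c); cv2.imwrite(f"pics/{sys.argv[1]}_{c}.png",im)
    for n in ("pointer_tip","pull","latch_knob"):
        for d in spot_point(n,c)[:1]: 
            p=inH(w(c,d["point"])); print(c,n,round(d["conf"],2),p, np.arctan2(p[2]-.098,.08-p[0]).round(3))
    P=cloud(c,np.ones(D.shape,bool),D)
    k=(abs(P[:,1]+.06)<.075)&(P[:,2]>.115)&(P[:,0]>-.054)&(P[:,0]<.062); Q=P[k]
    k2=np.hypot(Q[:,0]-.08,Q[:,2]-.098)<.168; Q=Q[k2]
    for _ in range(4):
        f=np.polyfit(-Q[:,0],Q[:,2],1); Q=Q[abs(Q[:,2]+f[0]*Q[:,0]-f[1])<.006]
    print(c,"flap",len(Q),f,"angle",np.arctan(f[0]),"thru-hinge",np.median(np.arctan2(Q[:,2]-.098,.08-Q[:,0])))
    k=(abs(P[:,1]+.166)<.006)&(P[:,2]>.12)
    r=np.hypot(P[:,0]-.08,P[:,2]-.098);k&=(r>.05)&(r<.18);Q=P[k];a=np.arctan2(Q[:,2]-.098,.08-Q[:,0]);k=abs(a-.68)<.12
    if k.sum(): print(c,"pointer pts",k.sum(),"edge-corrected",np.median(a[k]-.006/r[(np.nonzero)( (abs(P[:,1]+.166)<.006)&(P[:,2]>.12)&(r>.05)&(r<.18))[0]][k]),np.arctan(np.polyfit(-Q[k][:,0],Q[k][:,2],1)[0]))
E
python3 cmp.py i
```

```text
11.97 [-0.0942 -0.0604  0.2107] [ 2.50e+00  1.89e+00 -2.00e-03] [ 1.2 -1.3 -2.9] [ 0.004 -0.007 -1.   ] 0.0093 [-0.34 -0.08  1.71 -0.01  1.5  -0.06]
scene pointer_tip 0.59 [-0.0705 -0.1626  0.2171] 0.669
scene pull 0.84 [-0.0959 -0.0595  0.2254] 0.627
scene latch_knob 0.35 [-0.0943 -0.0602  0.2229] 0.622
scene flap 4240 [0.7084825  0.15537033] angle 0.6163962631370794 thru-hinge 0.6223642210384036
scene pointer pts 164 edge-corrected 0.6511756992903961 0.6542261523486133
top latch_knob 0.7 [0.0542 0.2373 0.0011] -1.311
top flap 24 [0.68957057 0.15335947] angle 0.6036920001648195 thru-hinge 0.6097121154483729
```

apply_moves --commands '[0.37,-0.11,0.55,0,0,0,0.5,0,0,0,0,0,0,0.5,0,0,0,0,0,0,0.5]'

```text
t: 12.75
tool_pos: [0.5118, -0.1291, 0.2159]
orientation: [2.5, 1.89, -0.002]
force: [2.5, -1.0, -5.3]
opening: 0.0086
```

```bash
python3 st.py; python3 cmp.py j
python3 - <<'E'
import cv2,numpy as np
a=cv2.imread("pics/j_scene.png")[120:300,180:380];b=cv2.imread("pics/j_top.png")[120:270,260:460]
cv2.imwrite("pics/k.png",np.hstack([cv2.resize(a,(600,540),interpolation=cv2.INTER_CUBIC)]))
E
```

```text
12.75 [-0.0905 -0.0605  0.2159] [ 2.50e+00  1.89e+00 -2.00e-03] [ 2.5 -1.  -5.3] [ 0.003 -0.007 -1.   ] 0.0086 [-0.34 -0.07  1.7  -0.01  1.51 -0.06]
scene pointer_tip 0.73 [-0.071  -0.1647  0.2215] 0.686
scene pull 0.79 [-0.0897 -0.0609  0.2295] 0.659
scene latch_knob 0.77 [-0.0606  0.0952  0.104 ] 0.043
scene flap 4388 [0.75270597 0.15899464] angle 0.6452306795867463 thru-hinge 0.6515253423307867
scene pointer pts 160 edge-corrected 0.6488898506139872 0.6534665489288498
top flap 29 [0.7428199  0.15717074] angle 0.6388899884040471 thru-hinge 0.6383975806018273
```

View pics/k.png

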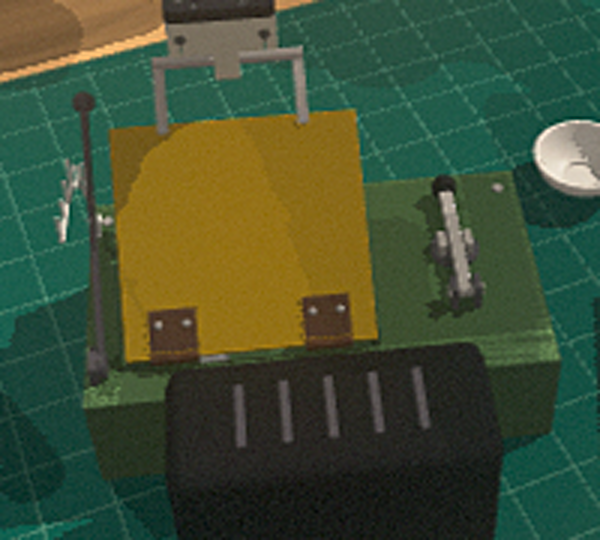

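```bash
python3 st.py; python3 -c "
from plant import *
print(close_job())"; python3 st.py
```

```text
13.15 [-0.0906 -0.0605  0.2158] [ 2.50e+00  1.89e+00 -2.00e-03] [ 2.1 -0.8 -4.3] [ 0.003 -0.007 -1.   ] 0.009 [-0.34 -0.07  1.7  -0.01  1.51 -0.06]
the job is handed in; nothing more can be done
None
the job is handed in; nothing more can be done
```

I did both steps in the order asked and handed the job in at t ≈ 13 s, with the gripper still holding the pull bar. The close call gave no verdict.

- **Lock bar:** I swung it over with closed fingers and pressed it onto its stop. The fingertips ended at z = 105 mm. After that the scene and wrist cameras put the knob at about 104 mm (102 expected), and the pictures showed the bar in the slot. One top-camera report of the knob in another place was wrong and I ignored it.
- **Press force:** The wrist force reached about 55 N as the fingertips met the stop. That is below the 120 N wrist limit and was on the fingers, not the gripper body, but it was much harder than the 2 N needed.
- **Flap angle:** I raised the flap to about 0.65 rad. The scene camera gave 0.645 to 0.652, the top camera 0.638, and the arm's own position 0.650 to 0.661. The grip measured 9 mm on the 10 mm bar and the pose stayed steady over the last 0.4 s.
- **Pointer angle:** I measured about 0.65 rad (0.649 to 0.654 along the arm in the scene camera). Single readings of its tip spread from 0.63 to 0.69, so the match is probably good to about 0.01 rad, but not certain.
- **Bystanders:** The arm was not moved near the can, the bar or the bowl. I did not measure their positions again at the end.

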